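Click a door-closer slide block into its hold-open catch

ROBOT

A 6-joint arm with a two-finger parallel gripper is mounted at the origin on the work surface. World frame = base frame: x ahead of the robot, y to its left, z up, the work surface at z = 0. Lengths are in m, angles in rad, forces in N, time in s.
With the tool pointing down it reaches from about 0.2 to 0.875 m from the base axis. Payload 3.4 kg.
Tool frame: the origin (TCP) lies on the mounting face of the last link; the fingertips stand 199 mm ahead of it and the grasp point (between the pads) lies 180 mm ahead of it (robot.grip_depth is the distance from the TCP to the grasp point, in m); z points along the fingers, y is the direction in which the jaws open and shut (so a half turn about z gives the same grasp; the last joint's range is limited). The gripper opens to 94 mm and grips with 3 to 60 N. Pads are 16 mm wide; open, the fingers measure 119 mm over their backs; the gripper's body (75 mm by 177 mm) begins 78 mm behind the grasp point.
Start: joints at [1.115, 0.276, 1.505, -0, 1.361, -0.121], TCP at [0.189, 0.543, 0.405] pointing down, gripper open.
Joint ranges: [-2.89, 2.89], [-0.75, 2.08], [0.22, 2.7], [-1.18, 4.32], [0.11, 2.71], [-2.7, 2.7]. Speed limits (rad/s): [2.57, 2.57, 3.14, 3.14, 3.14, 3.14].

INTERFACE

Orientations are given as a unit quaternion [w, x, y, z].
In Python, from rig import read_state, vision, robot gives the robot as it stands.
- The arm moves only by the tool send_rows, never from a script. Its argument "targets" is a list of rows, each a list of 5 numbers: the shift along the tool's x, y, z in cm, then the turn about the tool's z in degrees, then the finger opening in cm, from 0 to 9.4. A call has 1 to 12 rows; each row is the pose to reach, as a shift and turn from the pose commanded when the call began, along the tool's axes at that moment; what a row does not reach only later rows make up. A row lasts 1/8 s, in which the tool goes at most 62.5 mm and 10.7 degrees, less where a joint would pass 70% of its speed; a pose out of reach is approached as far as the arm can. A call with a gripper value outside its range is refused whole. The fingers move at their own pace and stop on an object; "squeeze" is the grip in N (left out, the last holds). Time passes only in rows, so rows that repeat a pose let the fingers close. It gives the time, the measured TCP pose, the force and the opening at its end, in the units of the state.
- read_state(): the state, without advancing time (a new reading comes with each control period).
- vision.get_image(name): name is "side" or "top" or "wrist"; returns a dict with "color" (480x640x3 uint8, red, green, blue), "fx", "fy", "cx", "cy" (pixels), "R" (3x3) and "t" (3): a world point X has camera coordinates R X + t; the wrist camera has in their place "hand_eye" (4x4, takes a point from camera to tool coordinates, whose origin is the TCP and whose axes are the flange's). Camera axes: x right, y down, z forward; pixel columns grow to the right and rows downward; lengths in m; the calibration is good to about 2 mm. A picture is of the moment at which its call begins: read the wrist's pose just before it. There is no depth.
- robot.finish_job(): hands the job in, once; it reports no verdict.
The state is a dict: "clock": time; "joints": joint angles; "qd": joint speeds; "tau": joint torques, N m; "tcp_pos": TCP position; "orientation": TCP orientation; "contact_force": force on the tool from outside, world axes, zero at the start; "moment": the same for the moment, N m; "grip_width": finger opening in m.
Only numpy, scipy, OpenCV 4.12 (cv2) and the standard library are available. Lean on these libraries where they do the work, as an engineer would, in place of code of your own. Each camera call takes 0.05 s, during which the arm holds its last target. There are 200 camera calls.

TASK

Before the door closer's guide rail goes up, try its hold-open: with the fingertips against the side of the slide block's upright steel stud, push the white block along the rail until it clicks into the blue hold-open catch, gently and no farther, then take the hand away and leave it caught there. Only push: never have the stud between the fingers, and leave the hinge, tools, tray, tea glass and closer arm where they lie.

Things in the scene. Friction and masses are not known exactly. Their poses are not given: they have to be found in the camera images.
- rail: Aluminium door-closer guide rail, a channel open at the top, 460 mm long, 34 wide, 22 high, black end caps, on a fixed timber strip 500 x 70 x 20 mm with a dark rubber mat under it. Origin: middle of the strip, on the table. Its y axis runs along the rail, x across it, z up. The rail's top edge is 42 mm above the table. It does not move.
- slide_block: White plastic block, 36 mm long, 26 wide, inside the channel below its top edge; slides only along the rail (about 1 N friction). Each end has a steel nose 57 mm long from the block's centre, below the rail's top edge too, with a waist at 48 mm between two round bosses; both ends are alike. Starts near mid-rail. Origin: centre of its underside, 23 mm above the table; y axis along the rail.
- stud_top (a point): Centre of the top face of the block's upright bright steel stud, 67.5 mm above the table. The stud is 12 mm in diameter, stands at the block's centre, and 25 mm of it shows above the rail's top edge.
- catch_mid (a point): Middle of the hold-open catch, 33 mm above the table; axes as the rail's. When caught, the block's centre lies 48 mm (within about 1 mm) from this point along the rail, the rollers sitting in the waist of its nose. Pushed on from there with about 10 to 13 N it breaks out on the far side, some 7 mm farther; then it is too far.
- catch: Hold-open catch: blue clamp 26 mm long, fixed astride the channel (37 mm wide, 2 mm above its edges), near either end of the rail, 100 to 220 mm from the block's centre at the start, with two bright sprung rollers facing each other. About 10 mm before it is caught the block's nose meets the rollers and the push rises to about 6 to 9 N, then drops as the block jumps forward. Origin: centre of its underside.
- buffer: Opening limiter: black rubber block, 22 x 20 x 13 mm, on a black clamp astride the channel (37 mm wide, 2 mm above its edges) near the other end of the rail, away from the catch; not needed here. Origin: middle of its underside, 23 mm above the table.
- hinge: Loose steel butt hinge lying open, 70 x 104 x 12 mm, knuckle along its y axis. Origin: middle of its underside.
- screwdriver: Loose screwdriver with red handle, 200 mm long, 26 mm thick, lying along its x axis, blade at +x. Origin: middle, on the table.
- punch: Loose chrome pin punch, 140 mm long, 10 mm thick, lying along its x axis, point at +x. Origin: middle, on the table.
- mallet: Loose mallet: black rubber head 55 mm in diameter and 90 mm long at +x, wooden handle to -x, 270 mm long in all. Origin: under the middle, on the table.
- tray: Loose yellow plastic parts tray with screws, 110 x 160 x 35 mm. Origin: middle of its underside.
- tea_glass: Slender tea glass on its white saucer (106 mm across), 96 mm high, loose. Origin: middle of its underside.
- closer_arm: Loose grey steel arm of the door closer, a flat bar 232 mm long, 22 mm wide, 8 mm thick with round eyes 36 and 28 mm across and up to 12 mm high, along its x axis. Origin: middle, on the table.

How it is judged:
By the outcome, as a careful person would: the job done as asked, in the order asked, and still so for the second after the job is handed in, with the robot touching nothing.
It also fails if it takes over 48 s, if anything falls off the work surface, if the arm or the gripper's body presses on something with over 40 N, if the wrist force passes 120 N, or if a joint passes its speed limit or range.

## Working session

There is one attempt and no reset: what is moved stays moved. The work goes in short steps, Python scripts to look and compute and a tool call to move; the robot and the scene stay as the last step left them, time stands still between calls to the robot, and variables do not carry over. Pictures are saved under pics/ and viewed, about 8 in all and at most 12, crops included, and the job is handed in when it is done.

Besides the shell and the picture viewer there is one more tool, called after "Call:" by a JSON object that holds its "op" and its "data". send_rows: Moves the arm, as the interface text tells. Its arguments: {"type":"object","properties":{"targets":{"type":"array"},"squeeze":{"type":"number"}},"required":["targets"]}

```bash
mkdir -p pics; ls; cat > h.py <<'E'
import numpy as np, cv2
from scipy.spatial.transform import Rotation as Ro
from rig import read_state, vision, robot
def pose():
    s=read_state(); q=s["orientation"]
    return np.array(s["tcp_pos"]), Ro.from_quat([q[1],q[2],q[3],q[0]]).as_matrix(), s
def shot(name,fn):
    p,R,s=pose(); im=vision.get_image(name)
    cv2.imwrite("pics/"+fn,cv2.cvtColor(im["color"],cv2.COLOR_RGB2BGR))
    K=np.array([[im["fx"],0,im["cx"]],[0,im["fy"],im["cy"]],[0,0,1]])
    if "hand_eye" in im:
        H=np.array(im["hand_eye"]); Rc=R@H[:3,:3]; c=R@H[:3,3]+p   # cam->world
    else:
        Rw=np.array(im["R"]); Rc=Rw.T; c=-Rw.T@np.array(im["t"])
    np.savez("pics/"+fn+".npz",K=K,Rc=Rc,c=c); return im["color"],(K,Rc,c)
def load(fn):
    d=np.load("pics/"+fn+".npz"); return d["K"],d["Rc"],d["c"]
def ray(cam,u,v,z):
    K,Rc,c=cam; d=Rc@np.linalg.inv(K)@np.array([u,v,1.]); return c+d*(z-c[2])/d[2]
def proj(cam,X):
    K,Rc,c=cam; q=K@Rc.T@(np.array(X)-c); return q[:2]/q[2]
E
python3 - <<'E'
from h import *
p,R,s=pose(); print(p,R.round(3),s["clock"],s["grip_width"],s["contact_force"])
for n in("top","side"):
    im,c=shot(n,n+"0.png"); print(n,c[2].round(3),c[1][:,2].round(2))
E
```

```text
pics
[0.18884618 0.54288335 0.40379579] [[-0.944  0.329 -0.001]
 [ 0.329  0.944 -0.002]
 [ 0.    -0.002 -1.   ]] 0.0 0.09391356194053167 [ 0.03535964 -0.31177369  0.32273351]
top [ 0.326 -0.014  1.35 ] [ 0.19  0.01 -0.98]
side [ 0.217 -0.757  1.084] [ 0.26  0.58 -0.77]
```

View pics/top0.png

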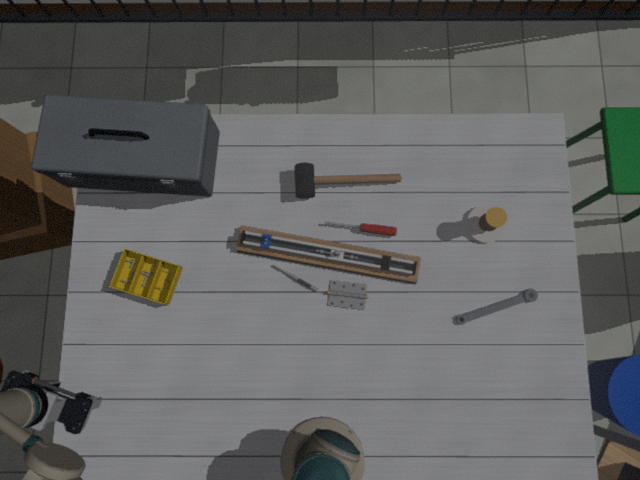

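View pics/side0.png

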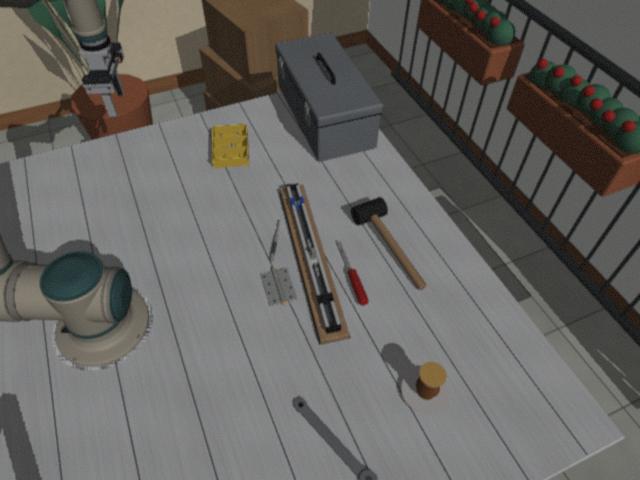

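The top view shows the rail from about (238,240) to (418,270). The blue catch is near (265,241), the stud and white block near (335,253), and the black buffer near (386,262). The side view agrees, with the catch on the +y side.

```bash
python3 - <<'E'
from h import *
for fn in("top0.png","side0.png"):
    im=cv2.imread("pics/"+fn); cam=load(fn); hsv=cv2.cvtColor(im,cv2.COLOR_BGR2HSV)
    def blobs(m,lab,z,mina):
        n,L,st,ce=cv2.connectedComponentsWithStats(m)
        for i in range(1,n):
            if st[i,4]>mina: print(fn,lab,st[i],ce[i].round(1),ray(cam,*ce[i],z).round(4))
    x0,x1,y0,y1=(225,430,215,290) if fn[0]=="t" else (270,360,175,350)
    k=np.zeros(im.shape[:2],np.uint8);k[y0:y1,x0:x1]=255
    blobs(cv2.inRange(hsv,(105,150,60),(130,255,255))&k,"blue",.044,8)
    w=cv2.inRange(hsv,(8,70,50),(25,255,255))&k
    blobs(w,"wood",.02,100)
    pts=np.argwhere(w)[:,::-1].astype(np.float32); r=cv2.minAreaRect(pts); b=cv2.boxPoints(r)
    B=np.array([ray(cam,*q,.02) for q in b]); print(B.round(3), B.mean(0).round(4), [np.linalg.norm(B[i]-B[i-1]).round(3) for i in range(4)])
cam=load("top0.png"); print("block?",ray(cam,335,253,.042)); 
im=cv2.imread("pics/top0.png"); cv2.imwrite("pics/c1.png",cv2.resize(im[220:290,230:430],None,fx=4,fy=4,interpolation=cv2.INTER_CUBIC))
E
```

```text
top0.png blue [263 235   8   3  16] [266.6 235.9] [0.5761 0.1493 0.044 ]
top0.png blue [261 241  10   7  33] [265.6 244.8] [0.5518 0.1515 0.044 ]
top0.png wood [ 236  226  184   56 1286] [326.  260.8] [ 0.5118 -0.0104  0.02  ]
top0.png wood [256 228 149  31 567] [330.  243.3] [ 0.5599 -0.0213  0.02  ]
[[ 0.542  0.236  0.02 ]
 [ 0.612  0.226  0.02 ]
 [ 0.521 -0.266  0.02 ]
 [ 0.452 -0.251  0.02 ]] [ 0.5317 -0.0138  0.02  ] [np.float64(0.495), np.float64(0.071), np.float64(0.5), np.float64(0.07)]
side0.png blue [300 197   3   6  13] [301.1 199.4] [0.5747 0.1513 0.044 ]
side0.png blue [290 199   4   5  14] [291.7 201.1] [0.5484 0.1557 0.044 ]
side0.png wood [ 280  188   69  156 1386] [309.8 279.7] [ 0.4974 -0.0905  0.02  ]
side0.png wood [304 195  40 123 483] [323.8 260.4] [ 0.554  -0.0499  0.02  ]
[[ 0.455  0.236  0.02 ]
 [ 0.667  0.233  0.02 ]
 [ 0.557 -0.276  0.02 ]
 [ 0.392 -0.26   0.02 ]] [ 0.5179 -0.0166  0.02  ] [np.float64(0.5), np.float64(0.213), np.float64(0.521), np.float64(0.166)]
block? [ 0.52969745 -0.03443606  0.042     ]
```

View pics/c1.png

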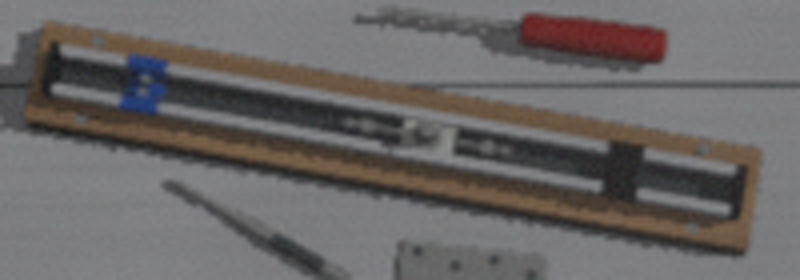

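The crop shows the white block with its stud at crop (430,134), the catch at (145,83) and the buffer at (623,170). The push is toward the catch, along about (0.18, 0.98). I'll close the fingers, turn them so tool x runs along the rail, and go high above a point behind the stud.

Call:
{"op": "send_rows", "data": {"targets": [[-13, -12.5, 0, 20, 0], [-26, -25, 0, 40, 0], [-39, -37.5, 0, 60, 0], [-52, -49.8, 0, 81.3, 0], [-52, -49.8, 0, 81.3, 0], [-52, -49.8, 0, 81.3, 0], [-52, -49.8, 0, 81.3, 0], [-52, -49.8, 0, 81.3, 0], [-52, -49.8, 0, 81.3, 0], [-52, -49.8, 0, 81.3, 0], [-52, -49.8, 0, 81.3, 0], [-52, -49.8, 0, 81.3, 0]], "squeeze": 20}}

```text
clock: 1.6
tcp_pos: [0.5174, -0.1011, 0.404]
orientation: [-0.0, 0.77, 0.639, -0.0]
contact_force: [0.2, -0.4, 0.4]
grip_width: 0.0005
```

```bash
python3 - <<'E'
from h import *
im,c=shot("wrist","w1.png"); p,R,s=pose(); print(p,R.round(3),c[2])
E
```

```text
[ 0.51902709 -0.10342833  0.40379459] [[ 0.186  0.983  0.001]
 [ 0.983 -0.186 -0.004]
 [-0.003  0.002 -1.   ]] [ 0.53222053 -0.02583705  0.38362139]
```

View pics/w1.png

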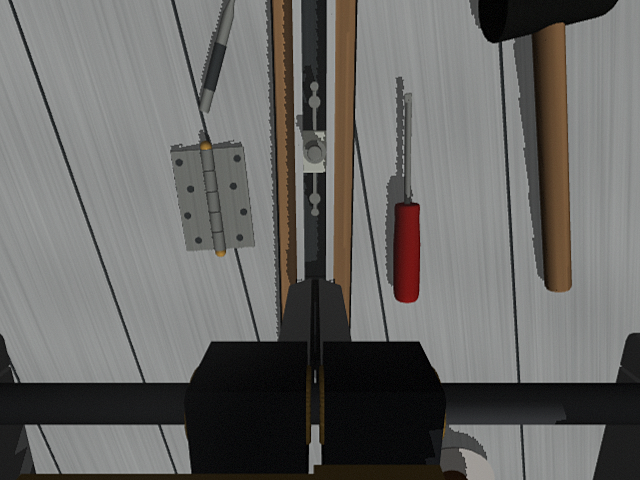

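The wrist view shows the fingertips around (315,285), over the rail. The block spans rows 130–173, with the stud near (314,150) and the noses at about rows 82 and 213. I need a closer crop of the stud.

```bash
python3 - <<'E'
from h import *
im=cv2.imread("pics/w1.png"); cam=load("w1.png")
cv2.imwrite("pics/c2.png",cv2.resize(im[70:225,270:360],None,fx=3.8,fy=3.8,interpolation=cv2.INTER_CUBIC))
print("axis",cam[1][:,2].round(3))
for u,v in((314,82),(314,213)): print("nose",ray(cam,u,v,.035).round(4))
for u,v in((314,153),(314,150),(314,140)): print("studtop",ray(cam,u,v,.0675).round(4))
for u in(303,326,273,356): print("edge",u,ray(cam,u,150,.042).round(4))
E
```

```text
axis [-0.048 -0.262 -0.964]
nose [0.54   0.0164 0.035 ]
nose [ 0.5194 -0.0932  0.035 ]
studtop [ 0.5295 -0.0393  0.0675]
studtop [ 0.53   -0.037   0.0675]
studtop [ 0.5314 -0.0294  0.0675]
edge 303 [ 0.5205 -0.0361  0.042 ]
edge 326 [ 0.5399 -0.0398  0.042 ]
edge 273 [ 0.4952 -0.0314  0.042 ]
edge 356 [ 0.5652 -0.0445  0.042 ]
```

View pics/c2.png

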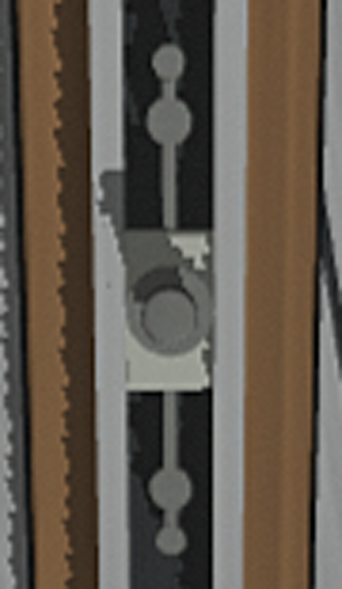

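Stud top is at (0.5295, −0.0393), and the midpoint of the noses is (0.530, −0.038), so the two agree. The finger axis is 65 mm behind the stud and within 2 mm of its line. I'll go down to a fingertip height of about 50 mm.

Call:
{"op": "send_rows", "data": {"targets": [[0, -0.16, 5, 0, 0], [0, -0.16, 10, 0, 0], [0, -0.16, 13, 0, 0], [0, -0.16, 15.0, 0, 0], [0, -0.16, 15.4, 0, 0], [0, -0.16, 15.4, 0, 0], [2, -0.16, 15.4, 0, 0], [3.5, -0.16, 15.4, 0, 0], [4.5, -0.16, 15.4, 0, 0], [4.5, -0.16, 15.4, 0, 0]]}}

```text
clock: 2.9
tcp_pos: [0.5232, -0.0529, 0.251]
orientation: [0.0, 0.768, 0.64, 0.0]
contact_force: [-0.2, -0.3, -0.9]
grip_width: 0.0008
```

```bash
python3 - <<'E'
from h import *
im,c=shot("wrist","w2.png"); p,R,s=pose(); print(p,s["contact_force"])
print("catch px guess",proj(c,[.564,.150,.044]),"stud",proj(c,[.5295,-.0393,.0675]))
im=cv2.imread("pics/w2.png");hsv=cv2.cvtColor(im,cv2.COLOR_BGR2HSV)
m=cv2.inRange(hsv,(105,150,40),(130,255,255)); print(cv2.boundingRect(m),m.sum()/255)
E
```

```text
[ 0.52313432 -0.05331124  0.25090195] [ 0.10948219 -1.20800175  0.55696961]
catch px guess [ 321.34469136 -225.15007115] stud [320.62427489 279.14172833]
(0, 0, 0, 0) 0.0
```

View pics/w2.png

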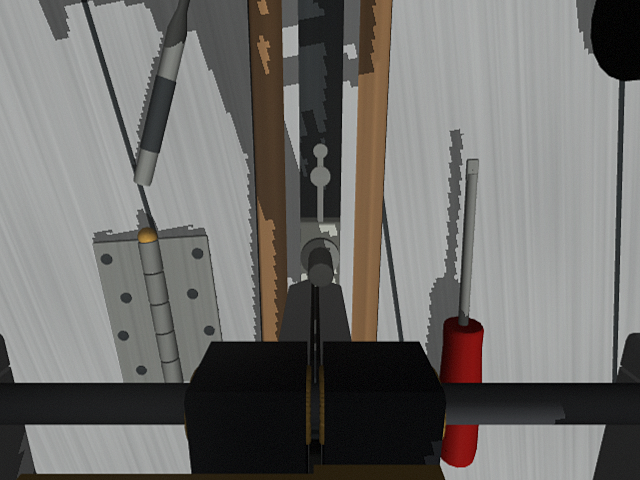

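The fingertips are just behind the stud, which is at (320,270) with the tips at (315,285), so they sit about 3.5 mm off to one side. I'll back off, centre, then push 80 mm slowly and look at the catch.

Call:
{"op": "send_rows", "data": {"targets": [[-0.3, 0.2, 0, 0, 0], [-0.3, 0.35, 0, 0, 0], [0.3, 0.35, 0, 0, 0], [0.8, 0.35, 0, 0, 0], [1.4, 0.35, 0, 0, 0], [2, 0.35, 0, 0, 0], [2.6, 0.35, 0, 0, 0], [3.2, 0.35, 0, 0, 0], [3.8, 0.35, 0, 0, 0], [4.4, 0.35, 0, 0, 0], [5, 0.35, 0, 0, 0], [5.6, 0.35, 0, 0, 0]]}}

```text
clock: 4.45
tcp_pos: [0.5367, 0.0012, 0.2507]
orientation: [-0.0, 0.769, 0.64, 0.0]
contact_force: [0.1, -1.0, 0.1]
grip_width: 0.0007
```

Call:
{"op": "send_rows", "data": {"targets": [[0.6, 0, 0, 0, 0], [1.2, 0, 0, 0, 0], [1.8, 0, 0, 0, 0], [2.2, 0, 0, 0, 0], [2.4, 0, 0, 0, 0], [2.4, 0, 0, 0, 0]]}}

```text
clock: 5.2
tcp_pos: [0.5409, 0.0247, 0.2506]
orientation: [-0.0, 0.769, 0.64, 0.0]
contact_force: [0.2, -0.1, -1.1]
grip_width: 0.0003
```

```bash
python3 - <<'E'
from h import *
im,c=shot("wrist","w3.png"); p,R,s=pose(); print(p,s["contact_force"])
im=cv2.imread("pics/w3.png");hsv=cv2.cvtColor(im,cv2.COLOR_BGR2HSV)
m=cv2.inRange(hsv,(105,150,40),(130,255,255)); print(cv2.boundingRect(m),m.sum()/255)
shot("top","top3.png");shot("side","side3.png")
E
```

```text
[0.54089264 0.02464005 0.2506043 ] [ 0.38433586 -0.4362003   0.45481357]
(270, 0, 86, 53) 3349.0
```

View pics/w3.png

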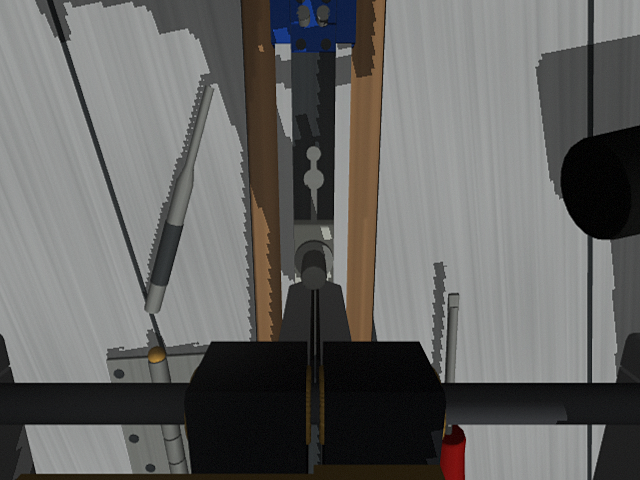

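The stud stays centred ahead of the tips at (313,277). The nose bosses are at (313,154) and (313,180), and the catch's near end is at row about 40–53, with rollers at (303,14) and (324,14).

```bash
python3 - <<'E'
from h import *
c=load("w3.png"); p=np.array([.5409,.0246]); u=np.array([.186,.983])
f=lambda n,a,b,z: print(n,ray(c,a,b,z).round(4), "s=",((ray(c,a,b,z)[:2]-p)@u).round(4))
f("stud",313,277,.0675); f("boss outer",313,154,.035); f("boss inner",313,180,.035); f("block far edge",313,220,.040)
f("rollers",313,14,.033); f("rollers",313,14,.040); f("clamp end top",313,40,.044); f("clamp end bottom",285,52,.03)
u0=np.array([[0,0]])
for fn in("top3.png","top0.png"):
  c=load(fn); im=cv2.imread("pics/"+fn); hsv=cv2.cvtColor(im,cv2.COLOR_BGR2HSV); m=cv2.inRange(hsv,(105,130,40),(130,255,255)); m[:,:225]=0;m[:,430:]=0;m[:215]=0;m[290:]=0
  x,y,w,h=cv2.boundingRect(m); f(fn+" catch",x+w/2-.5,y+h/2-.5,.042)
c=load("side3.png"); im=cv2.imread("pics/side3.png"); hsv=cv2.cvtColor(im,cv2.COLOR_BGR2HSV); m=cv2.inRange(hsv,(105,130,40),(130,255,255)); m[:,:270]=0;m[:,360:]=0;m[:175]=0;m[350:]=0
x,y,w,h=cv2.boundingRect(m);print(x,y,w,h); f("side catch",x+w/2-.5,y+h/2-.5,.042)
E
```

```text
stud [0.5439 0.0403 0.0675] s= 0.016
boss outer [0.5533 0.0916 0.035 ] s= 0.0681
boss inner [0.551  0.0791 0.035 ] s= 0.0554
block far edge [0.5474 0.0601 0.04  ] s= 0.0361
rollers [0.5646 0.1525 0.033 ] s= 0.1301
rollers [0.5643 0.1506 0.04  ] s= 0.1283
clamp end top [0.5622 0.1396 0.044 ] s= 0.1171
clamp end bottom [0.5488 0.14   0.03  ] s= 0.1149
top3.png catch [0.564  0.1537 0.042 ] s= 0.1312
top0.png catch [0.5626 0.1536 0.042 ] s= 0.1309
0 0 0 0
side catch [-0.1429  1.7104  0.042 ] s= 1.53
```

About 66 ± 3 mm remains to the caught position, and the rollers should be met at around 56 mm. I'll push 50 mm and then creep.

Call:
{"op": "send_rows", "data": {"targets": [[0.5, 0, 0, 0, 0], [1.1, 0, 0, 0, 0], [1.7, 0, 0, 0, 0], [2.3, 0, 0, 0, 0], [2.9, 0, 0, 0, 0], [3.5, 0, 0, 0, 0], [4.0, 0, 0, 0, 0], [4.4, 0, 0, 0, 0], [4.7, 0, 0, 0, 0], [4.9, 0, 0, 0, 0], [5.0, 0, 0, 0, 0]]}}

```text
clock: 6.72
tcp_pos: [0.5501, 0.0737, 0.2506]
orientation: [-0.0, 0.769, 0.64, 0.0]
contact_force: [-1.9, -0.1, 0.2]
grip_width: 0.0005
```

Call:
{"op": "send_rows", "data": {"targets": [[0.1, 0, 0, 0, 0], [0.2, 0, 0, 0, 0], [0.3, 0, 0, 0, 0], [0.3, 0, 0, 0, 0]]}}

```text
clock: 7.22
tcp_pos: [0.5508, 0.0766, 0.2507]
orientation: [0.0, 0.769, 0.64, 0.0]
contact_force: [-0.9, -0.6, -0.7]
grip_width: 0.0003
```

Call:
{"op": "send_rows", "data": {"targets": [[0.1, 0, 0, 0, 0], [0.2, 0, 0, 0, 0], [0.2, 0, 0, 0, 0]]}}

```text
clock: 7.6
tcp_pos: [0.5512, 0.0786, 0.2507]
orientation: [0.0, 0.769, 0.64, 0.0]
contact_force: [-1.8, 0.2, 0.4]
grip_width: 0.0005
```

Call:
{"op": "send_rows", "data": {"targets": [[0.1, 0, 0, 0, 0], [0.15, 0, 0, 0, 0], [0.15, 0, 0, 0, 0]]}}

```text
clock: 7.98
tcp_pos: [0.5514, 0.08, 0.2507]
orientation: [0.0, 0.769, 0.64, 0.0]
contact_force: [-0.9, -0.6, -0.2]
grip_width: 0.0003
```

Call:
{"op": "send_rows", "data": {"targets": [[0.1, 0, 0, 0, 0], [0.15, 0, 0, 0, 0], [0.15, 0, 0, 0, 0]]}}

```text
clock: 8.35
tcp_pos: [0.5516, 0.081, 0.2507]
orientation: [0.0, 0.769, 0.64, -0.0]
contact_force: [-0.7, -4.4, 1.3]
grip_width: 0.0005
```

```bash
python3 - <<'E'
from h import *
c=shot("wrist","w4.png"); p,R,s=pose(); print(p,s["contact_force"],s["clock"])
E
```

```text
[0.5515929  0.08101551 0.25069702] [-0.44580077 -5.36242636  1.38191858] 8.4
```

View pics/w4.png

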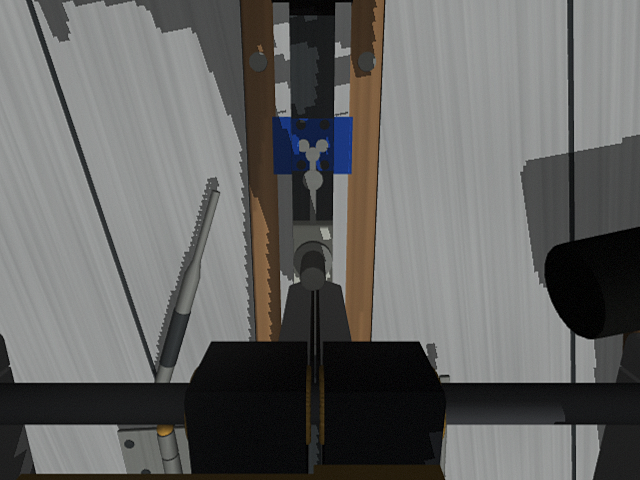

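The nose's outer boss at (313,155) is now against the two rollers at (303,146) and (322,146), and the push is up to about 5 N. I'll continue in small steps.

Call:
{"op": "send_rows", "data": {"targets": [[0.05, 0, 0, 0, 0], [0.1, 0, 0, 0, 0], [0.1, 0, 0, 0, 0]]}}

```text
clock: 8.78
tcp_pos: [0.5517, 0.0816, 0.2507]
orientation: [0.001, 0.768, 0.64, -0.001]
contact_force: [-0.8, -6.5, 0.8]
grip_width: 0.0005
```

Call:
{"op": "send_rows", "data": {"targets": [[0.05, 0, 0, 0, 0], [0.1, 0, 0, 0, 0], [0.1, 0, 0, 0, 0]]}}

```text
clock: 9.15
tcp_pos: [0.5518, 0.0824, 0.2507]
orientation: [0.001, 0.768, 0.64, -0.001]
contact_force: [-0.8, -7.3, 1.0]
grip_width: 0.0007
```

Call:
{"op": "send_rows", "data": {"targets": [[0.05, 0, 0, 0, 0], [0.1, 0, 0, 0, 0], [0.1, 0, 0, 0, 0]]}}

```text
clock: 9.52
tcp_pos: [0.5522, 0.0847, 0.2507]
orientation: [-0.0, 0.769, 0.639, 0.001]
contact_force: [-0.5, -1.5, -0.0]
grip_width: 0.0006
```

Call:
{"op": "send_rows", "data": {"targets": [[0.05, 0, 0, 0, 0], [0.1, 0, 0, 0, 0], [0.1, 0, 0, 0, 0]]}}

```text
clock: 9.9
tcp_pos: [0.5524, 0.0859, 0.2507]
orientation: [-0.0, 0.769, 0.64, 0.0]
contact_force: [-1.0, -1.1, -0.3]
grip_width: 0.0006
```

The force rose to about 7.4 N and then dropped, so it has probably clicked. I'll check in the image before going farther.

```bash
python3 - <<'E'
from h import *
c=shot("wrist","w5.png"); p,R,s=pose(); print(p,s["contact_force"],s["clock"])
im=cv2.imread("pics/w5.png"); cv2.imwrite("pics/c5.png",cv2.resize(im[100:310,240:390],None,fx=2.8,fy=2.8,interpolation=cv2.INTER_CUBIC))
E
```

```text
[0.55240873 0.08574774 0.25071972] [ 0.27109109 -0.26918191 -0.44647129] 9.95
```

View pics/c5.png

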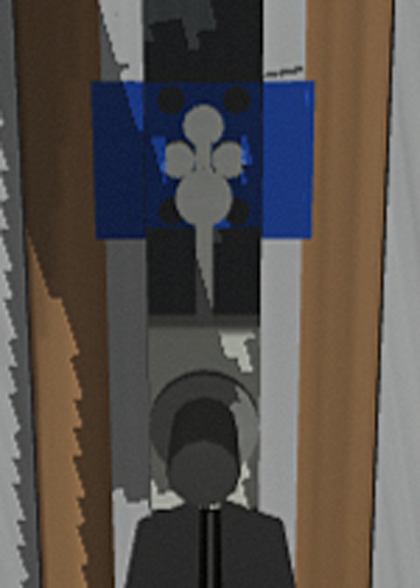

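The rollers at crop (178,160) and (229,160) sit in the nose's waist, between the outer boss (203,124) and the inner boss (203,197). The block is caught, so I'll back straight off and rise.

Call:
{"op": "send_rows", "data": {"targets": [[-0.5, 0, 0, 0, 0], [-1.5, 0, 0, 0, 0], [-3, 0, 0, 0, 0], [-3, 0, 0, 0, 0], [-3, 0, -4, 0, 0], [-3, 0, -9, 0, 0], [-3, 0, -13, 0, 0], [-3, 0, -15, 0, 0], [-3, 0, -15, 0, 0], [-3, 0, -15, 0, 0]]}}

```text
clock: 11.2
tcp_pos: [0.5465, 0.0559, 0.3995]
orientation: [-0.001, 0.769, 0.64, -0.001]
contact_force: [-0.6, 0.1, 0.3]
grip_width: 0.0006
```

```bash
python3 - <<'E'
from h import *
c=shot("wrist","w6.png"); p,R,s=pose(); print(p,s["contact_force"],s["clock"])
im=cv2.imread("pics/w6.png"); cv2.imwrite("pics/c6.png",cv2.resize(im[20:300,220:420],None,fx=2,fy=2,interpolation=cv2.INTER_CUBIC))
E
```

```text
[0.54646989 0.05586314 0.39921501] [ 0.07354602 -0.27016878 -0.25901444] 11.25
```

View pics/c6.png

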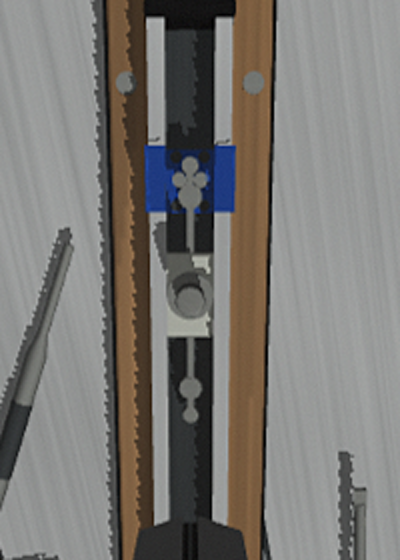

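With the hand clear, the nose is still in the rollers at crop (190,180) and the stud is at (190,298). I'll do one numeric check and hand in.

```bash
python3 - <<'E'
from h import *
c=load("w6.png"); a=ray(c,315,169,.0675); b=ray(c,315,110,.033); print(a,b,np.linalg.norm((a-b)[:2]))
robot.finish_job()
E
```

```text
[0.55645136 0.10578612 0.0675    ] [0.56487298 0.15140548 0.033     ] 0.046390190213372484
the job is handed in; nothing more can be done
```

The slide block is caught in the blue hold-open catch, and the job is handed in. I pushed it there with closed fingertips against the back of the stud, so the stud was never between the fingers.

- **Push:** It covered about 140 mm. Near the catch the force rose to about 7.4 N, then dropped to about 1 N as the block clicked in. I went at most about 1–2 mm farther after the drop, staying near 1 N.
- **After backing off and rising:** The wrist camera showed both rollers still in the nose's waist, and contact force was near zero. The clock read about 11 s of the 48 s allowed.
- **Measured distance:** Stud to rollers came out at 46.4 mm against the nominal 48 ± 1 mm. That is slightly outside, but within my pixel and calibration error of about 2 mm, and the picture shows the rollers clearly in the waist.
- **Other objects:** I did not aim at or contact any of them, and no force reading suggested it. I did not take a final overview picture to confirm they had not moved.

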